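# Press the lid onto a snack tub and hold the press

### The arm

A 7-joint arm with a two-finger parallel gripper is mounted at the origin on the work surface. World frame = base frame: x ahead of the robot, y to its left, z up, the work surface at z = 0. Lengths are in m, angles in rad, forces in N, time in s.
With the tool pointing down it reaches from about 0.425 to 0.925 m from the base axis. Payload 6.8 kg.
Tool frame: the origin (TCP) lies at the very end of the fingers, on their centre line; the grasp point (between the pads) lies bot.grip_point_offset behind it (bot.grip_point_offset is the distance from the TCP to the grasp point, in m); z points along the fingers, y is the line along which they close (so a half turn about z gives the same grasp; the last joint's range is limited). The gripper opens to 85 mm and grips with 20 to 120 N. Pads are 22 mm wide; open, the fingers measure 114 mm over their backs; the gripper's body (76 mm by 85 mm) begins 54 mm behind the grasp point. The pads swing forward as they close: fully open they stand 13 mm farther back than shut.
Start: joints at [-1.366, 0.477, 0.022, 1.555, -0.011, 1.109, -0.083], TCP at [0.208, 0.642, 0.231] pointing down, gripper open.
Joint ranges: [-2.96, 2.96], [-0.34, 2.1], [-1.41, 1.46], [0.24, 2.44], [-1.37, 4.51], [0.17, 1.92], [-2.96, 2.96]. Speed limits (rad/s): [2.39, 2.39, 3.14, 3.14, 3.14, 3.14, 3.14].

### API

Orientations are given as a unit quaternion [w, x, y, z].
In Python, from station import bot, imaging gives the robot as it stands. The module is installed in compiled form; this text tells all that it offers.
- The arm moves only by the tool carry_out, never from a script. Its argument "targets" is one flat list of numbers, 5 for each row, row after row: the closure in counts, from 0 (fully open) to 255 (shut), then the shift along the world's x, y, z in mm, then the turn about the world's z in degrees. A call has 1 to 20 rows; each row shifts and turns the commanded pose from where the row before left it; what a row does not reach is not made up. A row lasts 1/10 s, in which the tool goes at most 50 mm and 8.59 degrees, less where a joint would pass 70% of its speed; a pose out of reach is approached as far as the arm can. A call is refused whole if a number of a shift passes 50 or a number of a turn 8.59, either way. A call with a gripper value outside its range is refused whole. The fingers move at their own pace and stop on an object; "newtons" is the grip in N (left out, the last holds). Time passes only in rows, so rows that do not move let the fingers close. It gives the time, the measured TCP pose, the force, the opening and the grip force at its end, in the units of the state.
- bot.get_obs(): the state, without advancing time (a new reading comes with each control period).
- imaging.read_camera(name): name is "scene" or "top"; returns a dict with "frame" (400x640x3 uint8, red, green, blue), "fov_y" (degrees; the focal length in pixels is half the picture's height over the tangent of half this angle, whatever the lens; pixels are square), "cx", "cy" (the principal point, pixels), "pose" (4x4, takes a point from camera to world coordinates). Camera axes: x right, y up, looking along -z (the intrinsics and any distortion apply to the point x, -y, -z); pixel columns grow to the right and rows downward; lengths in m; the calibration is good to about 2 mm. A picture is of the moment at which its call begins. There is no depth.
- bot.hand_in(): hands the job in; it is judged then, once.
The state is a dict: "t": time; "q": joint angles; "joint_vel": joint speeds; "joint_torque": joint torques, N m; "eef_pos": TCP position; "tool_rot": TCP orientation; "contact_force": force on the tool from outside, world axes, zero at the start; "torque": the same for the moment, N m; "gripper_width": opening from 0.0 (shut) to 1.0 (fully open); "grasp_force": force on a finger pad.
Only numpy, scipy, OpenCV 4.12 (cv2) and the standard library are available. Lean on these libraries where they do the work, as an engineer would, in place of code of your own. Each camera call takes 0.05 s, during which the arm holds its last target. There are 200 camera calls.

### The job

The snack tub is already standing in the tray of the lid press with its lid laid on. First push the tray fully home under the press head; only then pull the black spring-return T-handle out until its red pointer lines up with the green mark, and keep it there: finish while you are still gripping the handle and holding it at the mark. Keep the tub upright in its seat and leave the sauce bottle, red jar, stack of lids and card reader around the press where they are.

Things in the scene. Friction and masses are not known exactly. Their poses are not given: they have to be found in the camera images.
- press: Lid press fixed to the counter, white and grey; base plate x -200 to +160, y -170 to +135 mm in its frame, 20 mm thick. Origin on the counter surface; its +x points into the machine, away from the side you work at, +y left, z up. Tray channel on its left (centre line y +60 mm), T-handle on its right (y -75 mm). White spring housing behind the handle: front at x 0, top 100 mm high, y -130 to -20.
- press_head (a point): Middle of the front edge of the press head's underside, 121 mm above the counter at press x 0, y +60 mm. The head is an arm from here 160 mm back, 140 mm wide, its top 156 mm high.
- tray (a joint): Travel of the sliding tray, m: 0 = drawn out for loading (the start), 0.110 = fully home under the head, against its stop. It moves along the press's +x and takes about 3 N to push; it stays where it is left.
- tray_plate (a point): Centre of the front face (towards press -x) of the blue upright push plate on the tray's front end: 80 mm wide (along press y), 12 mm thick, top 84 mm and this point 60 mm above the counter; 53 mm of clear space between plate and tub lid. Push it along press +x; with the tray home it is at press x -55, y +60 mm.
- tray_seat (a point): Centre of the tub's seat on the tray (its floor is 32 mm above the counter, with four 10 mm high locating ribs round the tub's foot); 115 mm behind point tray_plate along press +x.
- tub: Loose clear snack tub with a white lid, 100 mm across the lid, 80 mm across the foot, 62 mm tall, 0.1 to 0.2 kg; origin at the centre of its underside. It starts in the tray's seat.
- pull: The sliding T-handle: black crossbar (18 mm diameter, 90 mm long, along press y) on a 15 mm post, carried by a 12 mm rod 60 mm up. Slides only along press -x, 0 to 95 mm. Origin at counter level under the bar: press x -55, y -75 mm when home (bar then 46 mm clear of the housing). Axes as the press. Spring return: 3.3 N at home plus 1.1 N per 10 mm of pull.
- pull_bar (a point): Centre of the T-handle's black crossbar, where to grip it from above (fingers before and behind the bar), 118 mm above the counter.
- pointer (a point): Tip of the red pointer, a 4 mm thin blade that sticks out from the handle's post to the right (press -y), 54 mm above the counter; it moves with the handle and its press x is that of the bar.
- mark: Green marker on the aluminium scale rail at the right edge of the press: an upright blade 5 mm thick, 26 mm long (across the rail), 20 mm tall with a wider foot at its outer end; does not move. Origin on the rail's top under the blade's middle. Axes as the press. It is 42 to 73 mm of pull away from the pointer's rest place.
- mark_line (a point): Inner end of the green mark's blade, 54 mm above the counter. The pointer is on the mark when both have the same x in the press frame.
- sauce: Loose bystander: dark sauce bottle with red cap, 54 mm diameter, 150 mm tall, right of the press; origin at its underside.
- chilli_jar: Loose bystander: red jar, 70 mm diameter, 75 mm tall, left of the press; origin at its underside.
- lid_stack: Loose bystander: stack of white lids, 104 mm diameter, 40 mm tall, right of the press near its front; origin at its underside.
- card_reader: Loose bystander: white payment reader, about 100 x 100 mm, 105 mm tall, left of the press near its front; origin at its underside.

How it is judged:
On the way:
1. the tray is fully home (within 5 mm of its stop) with the tub upright in its seat, and the T-handle still in (value of joint tray above 0.105 m and x of pull in the frame of press above -0.063 m and horizontal distance between tub and tray_seat below 0.01 m and angle between tub's own z axis and vertical below 0.12 rad), for 0.2 s.
At the end, for the whole second after the job is handed in: Tray within 5 mm of its home stop; tub upright (within 7 degrees) and within 10 mm of its seat's centre; red pointer within 5 mm of the green mark along the pull, steady, with the fingers still holding the handle (more than 2 N) (value of joint tray above 0.105 m and horizontal distance between tub and tray_seat below 0.01 m and angle between tub's own z axis and vertical below 0.12 rad and x of pointer in the frame of mark_line between -0.005 and 0.005 m and contact force between the fingers and pull above 2 N and linear speed of pull below 0.01 m/s); the arm keeps its last pose, push and grip.
It fails at once if the T-handle is pulled out more than 15 mm while the tray is not home (x of pull in the frame of press below -0.07 m and value of joint tray below 0.1 m).
It fails at once if the tub is tipped (angle between tub's own z axis and vertical above 0.4 rad).
It fails at once if the sauce bottle, red jar, stack of lids or card reader is shifted by more than 30 mm (distance of any of sauce, chilli_jar, lid_stack, card_reader from where it was at the start of the episode above 0.03 m).
It also fails if it takes over 48 s, if anything falls off the work surface, if the arm or the gripper's body presses on something with over 40 N, if the wrist force passes 120 N, or if a joint passes its speed limit or range.

## Working session

There is one attempt and no reset: what is moved stays moved. The work goes in short steps, Python scripts to look and compute and a tool call to move; the robot and the scene stay as the last step left them, time stands still between calls to the robot, and variables do not carry over. Pictures are saved under pics/ and viewed, at most 10 in all, crops included, and the job is handed in when it is done.

Besides the shell and the picture viewer there is one more tool, called after "Call:" in YAML: its name, and indented under it one key for each argument. carry_out: Moves the arm, as the interface text tells. Its arguments: {"type":"object","properties":{"targets":{"type":"array","items":{"type":"number"}},"newtons":{"type":"number"}},"required":["targets"]}

```bash
mkdir -p pics
python3 - <<'E'
from station import bot, imaging
import cv2, pickle
d={}
for n in("scene","top"):
    c=imaging.read_camera(n); d[n]=c
    cv2.imwrite(f"pics/{n}0.png",c["frame"][:,:,::-1]); print({k:v for k,v in c.items() if k!="frame"})
pickle.dump(d,open("c0.pkl","wb"))
o=bot.get_obs(); print(o, bot.grip_point_offset)
E
```

```text
{'fov_y': 47.532203085702704, 'cx': 316.71598445230836, 'cy': 197.2688332314968, 'pose': array([[ 0.45736251, -0.5121274 ,  0.72701105,  1.37611033],
       [ 0.88897512,  0.2418822 , -0.38886533, -0.4081391 ],
       [ 0.02329755,  0.82414715,  0.56589636,  0.71807432],
       [ 0.        ,  0.        ,  0.        ,  1.        ]])}
{'fov_y': 46.062614232831244, 'cx': 321.36461529139757, 'cy': 198.3593986097201, 'pose': array([[-1.82126670e-02,  9.95665369e-01, -9.12073063e-02,
         4.50420022e-01],
       [-9.99832370e-01, -1.83081173e-02, -2.09899017e-04,
         5.75560132e-03],
       [-1.87882324e-03,  9.11881944e-02,  9.95831905e-01,
         1.30011908e+00],
       [ 0.00000000e+00,  0.00000000e+00,  0.00000000e+00,
         1.00000000e+00]])}
{'t': 0.1, 'q': array([-1.36610154,  0.47769807,  0.02234725,  1.55633911, -0.01149204,
        1.10929089, -0.08306618]), 'joint_vel': array([ 0.0004887 , -0.0015097 ,  0.00064545, -0.00234627,  0.00035541,
        0.00101147, -0.00067448]), 'joint_torque': array([ 3.67274435e-03, -5.97761142e+01,  1.61301412e+00, -2.81956297e+01,
        1.27311173e-02,  4.93388419e-03,  9.35953267e-06]), 'eef_pos': array([0.20756379, 0.64174422, 0.2304417 ]), 'tool_rot': array([-6.30042141e-05,  1.55734136e-01,  9.87798680e-01, -8.01098099e-04]), 'contact_force': array([ 0.55949203,  0.41978571, -0.18467943]), 'torque': array([-0.00732343, -0.01753629,  0.03030958]), 'grasp_force': 0.0, 'gripper_width': 0.9966109820095104} 0.0187
```

View pics/scene0.png

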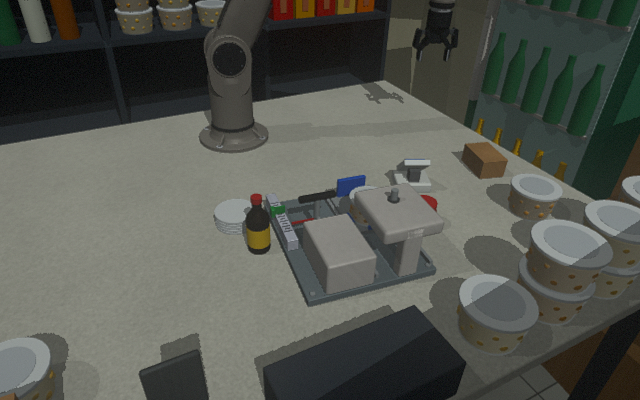

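View pics/top0.png

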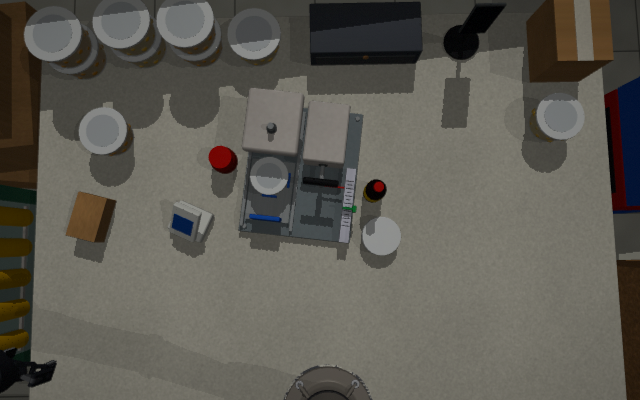

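The top view shows the press at about (300,170), with the blue plate at (265,218), the black bar at (321,182), the pointer at about (338,186) and the green mark at (350,209). I'll enlarge both views.

Run:
```python
import cv2
a=cv2.imread("pics/top0.png")[80:260,200:420]; cv2.imwrite("pics/tc.png",cv2.resize(a,None,fx=3.3,fy=3.3,interpolation=2))
a=cv2.imread("pics/scene0.png")[150:310,200:450]; cv2.imwrite("pics/sc.png",cv2.resize(a,None,fx=3.2,fy=3.2,interpolation=2))
```

```text
(no output)
```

View pics/tc.png

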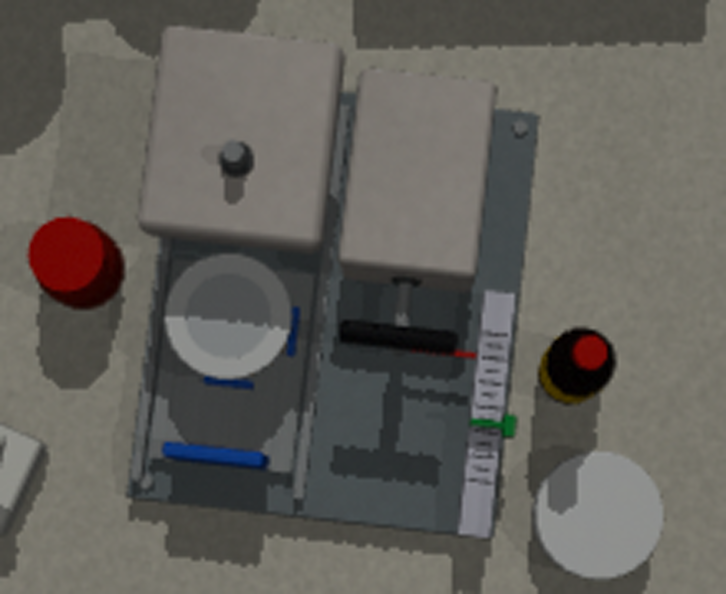

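View pics/sc.png

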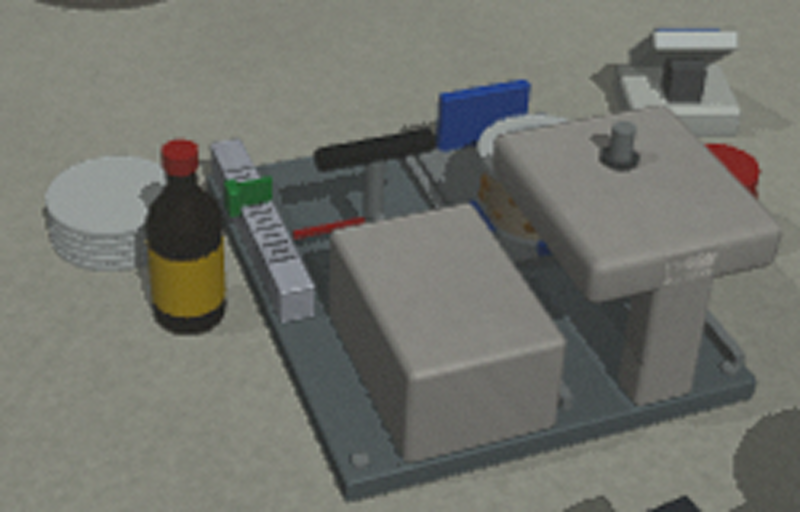

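The crops show the bar ends, plate top, pointer tip, mark blade and base corners in both views. Next I'll triangulate them and fit the press pose.

```bash
cat > h.py <<'E'
import numpy as np, cv2, pickle
from scipy.optimize import least_squares
cams=pickle.load(open("c0.pkl","rb"))
def proj(n,P):
    c=cams[n]; f=200/np.tan(np.radians(c["fov_y"]/2)); M=np.linalg.inv(c["pose"])
    p=M[:3,:3]@np.asarray(P)+M[:3,3]; return np.array([c["cx"]+f*p[0]/-p[2], c["cy"]+f*p[1]/p[2]])
T=lambda u,v:np.array([u/3.3+200,v/3.3+80])
S=lambda u,v:np.array([u/3.2+200,v/3.2+150])
def tri(t,s):
    r=least_squares(lambda P:np.r_[proj("top",P)-t,proj("scene",P)-s],[.65,0,.1]); return r.x,np.abs(r.fun).max()
E
python3 - <<'E'
from h import *
np.set_printoptions(precision=4,suppress=True)
pts=dict(barL=(T(341,330),S(436,138)),barR=(T(457,341),S(316,158)),plTL=(T(164,451),S(528,82)),plTR=(T(266,462),S(438,95)),
 tip=(T(475,355),S(294,235)),mark=(T(471,422),S(271,182)),FR=(T(490,537),S(212,150)),BR=(T(537,115),S(347,487)))
for k,(t,s) in pts.items(): print(k,*tri(t,s))
obs=[("top",T(399,336),(-.055,-.075,.118)),("scene",S(376,148),(-.055,-.075,.118)),
("top",T(133,498),(-.2,.135,.02)),("top",T(490,537),(-.2,-.17,.02)),("top",T(537,115),(.16,-.17,.02)),
("scene",S(347,487),(.16,-.17,.02)),("scene",S(755,376),(.16,.135,.02)),
("top",T(215,456),(-.159,.06,.084)),("scene",S(483,88),(-.159,.06,.084))]
def W(p,q): c,s=np.cos(p[2]),np.sin(p[2]); return [p[0]+c*q[0]-s*q[1],p[1]+s*q[0]+c*q[1],q[2]]
r=least_squares(lambda p:np.concatenate([proj(n,W(p,q))-u for n,u,q in obs]),[.7,0,0],loss="soft_l1")
p=r.x; print("press",p,np.degrees(p[2])); print(np.concatenate([proj(n,W(p,q))-u for n,u,q in obs]).reshape(-1,2))
for n,q in dict(plate=(-.165,.06,.06),bar=(-.055,-.075,.118)).items(): print(n,W(p,q))
for k in("tip","mark"):
    t,s=pts[k]; x=tri(t,s)[0]; R=np.array([[np.cos(p[2]),np.sin(p[2])],[-np.sin(p[2]),np.cos(p[2])]]); print(k,"press",R@(x[:2]-p[:2]),x[2])
E
```

```text
barL [0.6075 0.0529 0.1169] 0.8657180149800183
barR [ 0.596  -0.0379  0.1187] 0.031188919318822172
plTL [0.5186 0.1942 0.0788] 0.4900581104024013
plTR [0.5082 0.1135 0.0816] 0.40210055103102604
tip [ 0.5927 -0.0545  0.0517] 0.08847055025216832
mark [ 0.5378 -0.0492  0.063 ] 0.24759904166847946
FR [ 0.4463 -0.0628  0.0402] 0.529838678162605
BR [ 0.8007 -0.1131  0.0126] 0.221256798479601
press [ 0.6649  0.074  -0.1237] -7.0870951322689715
[[ 0.0158 -0.1145]
 [-0.784  -0.1082]
 [-1.7878 -0.0077]
 [ 1.7782  0.0499]
 [ 0.4596 -1.517 ]
 [-0.2796 -1.6333]
 [ 0.8973 -0.2268]
 [-0.3256 -0.5703]
 [-0.209  -0.7811]]
plate [np.float64(0.5085385089756762), np.float64(0.15388680249055797), 0.06]
bar [np.float64(0.6010420559543115), np.float64(0.006346659490859774), 0.118]
tip press [-0.0558 -0.1365] 0.05166591051051848
mark press [-0.1109 -0.1379] 0.06303901863006287
```

The press pose is about (0.665, 0.074), yaw -7.1°, and the mark is about 55 mm of pull away. First move: go in front of the push plate, turn -79° and close the fingers.

Call:
carry_out:
  targets: [255,11,-24,0,-4,255,11,-24,0,-4,255,11,-24,0,-4,255,11,-24,0,-4,255,11,-24,0,-4,255,11,-24,0,-4,255,11,-24,0,-4,255,11,-24,0,-4,255,11,-24,0,-4,255,11,-24,0,-4,255,11,-24,0,-4,255,11,-24,0,-4,255,11,-24,0,-4,255,11,-24,0,-4,255,11,-24,0,-4,255,11,-24,0,-4,255,11,-24,0,-4,255,11,-24,0,-4,255,11,-24,0,-4,255,11,-24,0,-3]

```text
t: 2.1
eef_pos: [0.4284, 0.1602, 0.2314]
tool_rot: [0.0, 0.75, 0.661, 0.0]
contact_force: [0.4, 0.2, -0.2]
gripper_width: -0.0
grasp_force: 0.0
```

Call:
carry_out:
  targets: [255,2,0,-25,0,255,2,0,-25,0,255,2,0,-25,0,255,2,0,-25,0,255,2,0,-25,0,255,0,0,-25,0,255,0,0,-20,0,255,0,0,0,0,255,0,0,0,0]
  newtons: 60

```text
t: 3.0
eef_pos: [0.4381, 0.1614, 0.0615]
tool_rot: [0.0, 0.749, 0.662, -0.0]
contact_force: [0.7, 0.6, 0.5]
gripper_width: -0.002
grasp_force: 0.0
```

Run:
```python
from station import bot, imaging
import cv2, numpy as np
o=bot.get_obs(); print(o["t"],o["eef_pos"],o["tool_rot"],o["contact_force"],o["gripper_width"],o["q"])
a=imaging.read_camera("top")["frame"][:,:,::-1][80:260,200:420]; a=cv2.resize(a,None,fx=2.2,fy=2.2,interpolation=2)
b=imaging.read_camera("scene")["frame"][:,:,::-1][110:310,200:450]; b=cv2.resize(b,None,fx=1.98,fy=1.98,interpolation=2)[:396,:]
cv2.imwrite("pics/p1.png",np.hstack([a,np.zeros((396-0,1,3),np.uint8)[:a.shape[0]]])[:,:300] if 0 else cv2.resize(np.hstack([a,b[:a.shape[0]]]),None,fx=.81,fy=.81))
```

```text
3.0 [0.43809257 0.16142694 0.06154194] [ 1.74320759e-04  7.49158272e-01  6.62390950e-01 -2.86868877e-04] [0.7081511  0.62114245 0.49620474] -0.002259128835614282 [-0.80821059  0.42081071  0.38990746  2.19899461 -0.2909655   0.56991217
 -0.32508366]
```

View pics/p1.png

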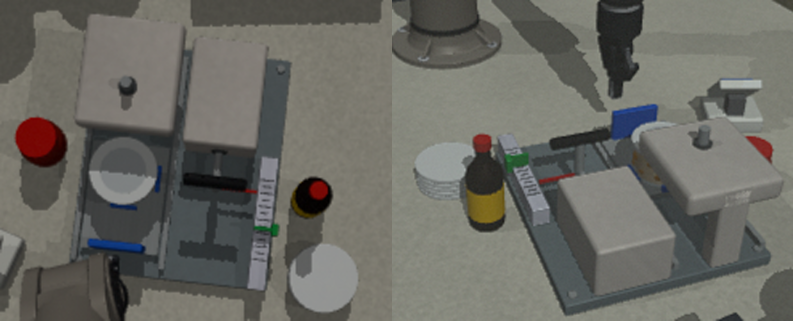

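The closed fingers are in front of the plate (left at about (100,245), right at about (615,95)), and nothing has been disturbed. Now lower a little and approach.

Call:
carry_out:
  targets: [255,10,-1,-5,0,255,10,-1,-5,0,255,10,-1,0,0,255,10,-1,0,0,255,5,-1,0,0,255,5,-1,0,0,255,5,-1,0,0,255,5,-1,0,0,255,5,0,0,0]

```text
t: 4.0
eef_pos: [0.5019, 0.1539, 0.0511]
tool_rot: [-0.001, 0.748, 0.663, -0.001]
contact_force: [-4.7, -1.5, 0.9]
gripper_width: 0.0
grasp_force: 1.6
```

Call:
carry_out:
  targets: [255,7,-1,0,0,255,7,-1,0,0,255,7,-1,0,0,255,7,-1,0,0,255,7,-1,0,0,255,7,-1,0,0,255,7,-1,0,0,255,7,-1,0,0,255,7,-1,0,0,255,7,-1,0,0,255,5,-1,0,0]

```text
t: 5.1
eef_pos: [0.5786, 0.1436, 0.0514]
tool_rot: [0.0, 0.748, 0.663, 0.0]
contact_force: [-3.5, 2.0, -0.8]
gripper_width: 0.001
grasp_force: 1.5
```

Call:
carry_out:
  targets: [255,5,-1,0,0,255,5,0,0,0,255,4,-1,0,0,255,3,0,0,0,255,2,0,0,0,255,2,0,0,0]

```text
t: 5.7
eef_pos: [0.5989, 0.1407, 0.0515]
tool_rot: [0.0, 0.749, 0.663, -0.0]
contact_force: [-3.4, -0.4, 0.6]
gripper_width: -0.003
grasp_force: 1.4
```

Call:
carry_out:
  targets: [255,2,0,0,0,255,2,0,0,0,255,2,-1,0,0,255,1,0,0,0]

```text
t: 6.1
eef_pos: [0.6042, 0.1402, 0.0513]
tool_rot: [-0.001, 0.749, 0.663, -0.001]
contact_force: [-11.3, -0.8, 9.0]
gripper_width: -0.004
grasp_force: 5.4
```

Call:
carry_out:
  targets: [255,1,0,0,0,255,0,0,0,0,255,0,0,0,0,255,0,0,0,0]

```text
t: 6.5
eef_pos: [0.6041, 0.1402, 0.0512]
tool_rot: [-0.002, 0.748, 0.663, -0.002]
contact_force: [-11.8, -1.2, 9.2]
gripper_width: -0.001
grasp_force: 5.7
```

Run:
```python
from station import bot, imaging
import cv2, numpy as np
o=bot.get_obs(); print(o["t"],o["eef_pos"],o["contact_force"])
a=imaging.read_camera("top")["frame"][:,:,::-1][80:260,200:420]
b=imaging.read_camera("scene")["frame"][:,:,::-1][130:310,230:450]
cv2.imwrite("pics/p2.png",cv2.resize(np.hstack([a,b]),None,fx=1.81,fy=1.81,interpolation=2))
```

```text
6.5 [0.60412894 0.14022772 0.05121714] [-11.81169508  -1.24705755   9.21449211]
```

View pics/p2.png

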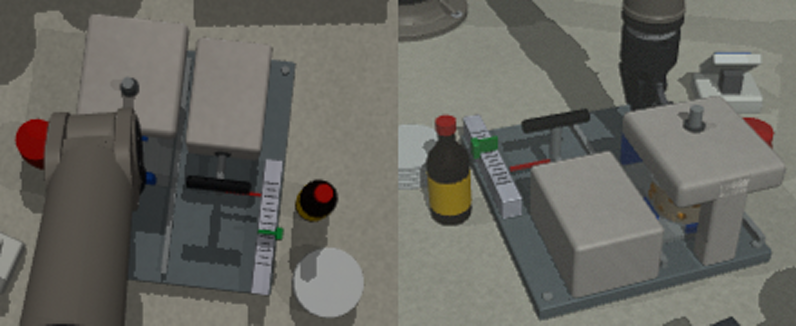

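The plate stopped hard, about 110 mm after first contact. I'll back off, rise, and check with a clear view while setting the fingers partly open.

Call:
carry_out:
  targets: [130,-10,1,0,0,130,-20,2,0,0,130,-20,3,0,0,130,0,0,30,0,130,0,0,40,0,130,0,0,40,0,130,0,0,20,0,130,0,-25,0,0,130,0,-40,0,0,130,0,-40,0,0,130,0,-30,0,0,130,0,0,0,0]

```text
t: 7.8
eef_pos: [0.5575, 0.0055, 0.1822]
tool_rot: [0.002, 0.751, 0.66, 0.001]
contact_force: [-0.3, -0.9, -0.1]
gripper_width: 0.493
grasp_force: 0.0
```

Run:
```python
from station import bot, imaging
import cv2, numpy as np
o=bot.get_obs(); print(o["t"],o["eef_pos"],o["contact_force"],o["gripper_width"])
a=imaging.read_camera("top")["frame"][:,:,::-1][80:260,200:420]
b=imaging.read_camera("scene")["frame"][:,:,::-1][130:310,230:450]
cv2.imwrite("pics/p3.png",cv2.resize(np.hstack([a,b]),None,fx=1.81,fy=1.81,interpolation=2))
```

```text
7.8 [0.55747291 0.00552454 0.18220634] [-0.3324511  -0.93807097 -0.11338155] 0.4930845729331157
```

View pics/p3.png

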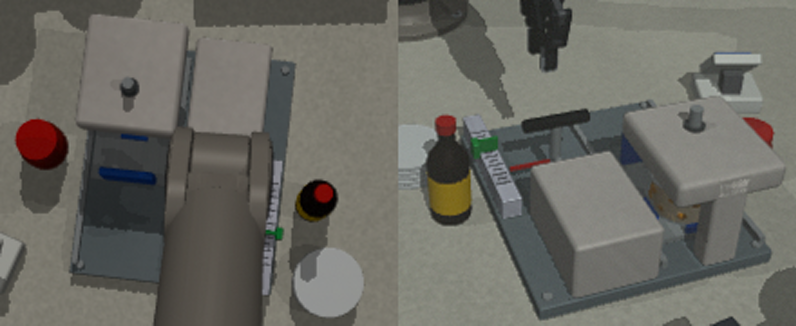

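The tray plate is now at about (127,175), under and level with the head front. I'll check the travel numerically.

Run:
```python
from h import *
p=[.6649,.074,-.1237]
def W(q): c,s=np.cos(p[2]),np.sin(p[2]); return [p[0]+c*q[0]-s*q[1],p[1]+s*q[0]+c*q[1],q[2]]
a=cv2.imread("pics/p3.png")
for nm,im,o,k in(("p3",a[:,:398],(200,80),1.81),("top0",cv2.imread("pics/top0.png"),(0,0),1)):
    h=cv2.cvtColor(im,cv2.COLOR_BGR2HSV); m=cv2.inRange(h,(105,150,60),(130,255,255))
    n,l,s,c=cv2.connectedComponentsWithStats(m)
    for i in range(1,n):
        if s[i,4]>30*k*k: print(nm,c[i]/k+np.array(o),s[i,4])
for t in(0,.1,.105,.11): print(t,proj("top",W((-.159+t,.06,.084))),proj("top",W((-.165+t,.06,.06))))
```

```text
p3 [269.37976848 175.84155485] 336
top0 [181.85971223 224.21942446] 278
top0 [264.06060606 217.20454545] 132
0 [264.82077867 217.60177072] [265.66308881 220.32336736]
0.1 [269.27852454 179.45737988] [270.0313938  182.87239826]
0.105 [269.49968518 177.56493515] [270.24814866 181.01408492]
0.11 [269.7206827  175.67388613] [270.46474664 179.15711651]
```

The tray is home (about 109 mm). Go over the bar and down.

Call:
carry_out:
  targets: [130,15,0,0,0,130,20,1,0,0,130,9,0,0,0,130,0,0,0,0,130,0,0,-25,0,130,0,0,-25,0,130,0,0,-20,0,130,0,0,-12,0,130,0,0,0,0,130,0,0,0,0]

```text
t: 8.9
eef_pos: [0.6009, 0.0123, 0.0999]
tool_rot: [0.0, 0.749, 0.663, 0.0]
contact_force: [0.5, -0.0, 0.1]
gripper_width: 0.495
grasp_force: 0.0
```

Call:
carry_out:
  targets: [255,0,0,0,0,255,0,0,0,0,255,0,0,0,0,255,0,0,0,0,255,0,0,0,0,255,0,0,0,0]
  newtons: 70

```text
t: 9.5
eef_pos: [0.6015, 0.0123, 0.1006]
tool_rot: [0.0, 0.749, 0.663, 0.001]
contact_force: [-0.9, 0.3, 7.6]
gripper_width: 0.187
grasp_force: 68.2
```

Run:
```python
from station import bot, imaging
import cv2, numpy as np
o=bot.get_obs(); print(o["t"],o["eef_pos"],o["contact_force"],o["gripper_width"],o["grasp_force"])
a=imaging.read_camera("top")["frame"][:,:,::-1][120:240,270:410]
b=imaging.read_camera("scene")["frame"][:,:,::-1][150:270,240:380]
cv2.imwrite("pics/p4.png",cv2.resize(np.hstack([a,b]),None,fx=2.8,fy=2.8,interpolation=2))
```

```text
9.5 [0.60152312 0.01232771 0.10061764] [-0.91145386  0.2510063   7.61242971] 0.18676282614185474 68.22253704071045
```

View pics/p4.png

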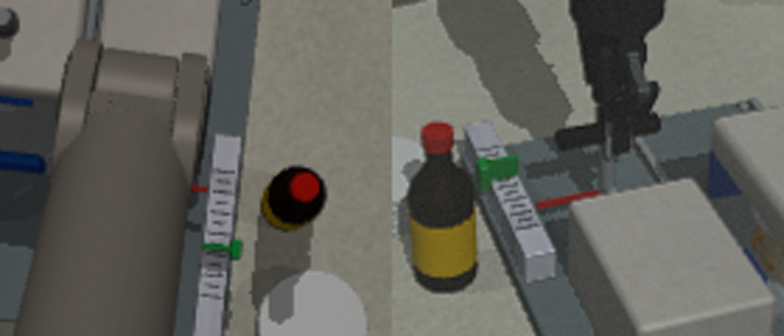

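The bar is gripped (opening about 16 mm). The red pointer is at (205,189) and the green mark at (205,247), which leaves about 55 mm of pull. I'll pull 50 mm and remeasure.

Call:
carry_out:
  targets: [255,-3,0,0,0,255,-6,1,0,0,255,-6,1,0,0,255,-6,1,0,0,255,-6,0,0,0,255,-6,1,0,0,255,-6,1,0,0,255,-6,1,0,0,255,-5,0,0,0,255,0,0,0,0,255,0,0,0,0,255,0,0,0,0]

```text
t: 10.8
eef_pos: [0.5537, 0.0185, 0.1006]
tool_rot: [0.002, 0.748, 0.663, 0.003]
contact_force: [7.9, 1.1, 1.8]
gripper_width: 0.188
grasp_force: 68.6
```

Run:
```python
from station import bot, imaging
import cv2, numpy as np
o=bot.get_obs(); print(o["t"],o["eef_pos"],o["contact_force"],o["gripper_width"],o["grasp_force"])
A=imaging.read_camera("top")["frame"][:,:,::-1];B=imaging.read_camera("scene")["frame"][:,:,::-1]
cv2.imwrite("pics/A.png",A);cv2.imwrite("pics/B.png",B)
cv2.imwrite("pics/p5.png",cv2.resize(np.hstack([A[185:235,320:370],B[180:230,260:310]]),None,fx=8,fy=8,interpolation=0))
```

```text
10.8 [0.55369842 0.01854168 0.10064248] [7.93444389 1.08624953 1.83674166] 0.18774835440413848 68.62842321395874
```

View pics/p5.png

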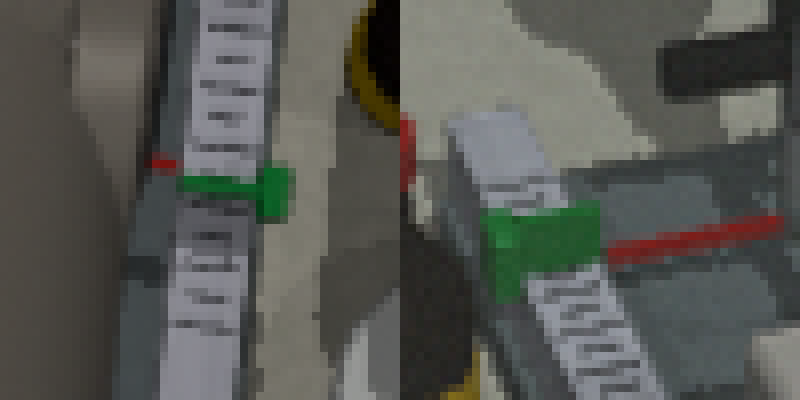

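Top view: the pointer tip is at (178,165) and the mark's inner end at (180,184). Scene view: the pointer tip is at (608,253) and the blade's inner end at (600,203–262). The pointer is still a few mm short.

Run:
```python
from h import *
t=lambda u,v:np.array([320+u/8-.5,185+v/8-.5]); s=lambda u,v:np.array([260+(u-400)/8-.5,180+v/8-.5])
a=-.1237; R=np.array([np.cos(a),np.sin(a)])
def ray_z(n,px,z): return least_squares(lambda q:proj(n,[q[0],q[1],z])-px,[.55,-.05]).x
tip,e=tri(t(178,164),s(608,253)); mk,e2=tri(t(181,183),s(600,204))
print(tip,e,mk,e2,"gap",R@(tip-mk)[:2]*1000)
for z in(.06,.064): print(z,R@(ray_z("top",t(178,164),.056)-ray_z("top",t(181,183),z))*1000, R@(ray_z("scene",s(608,253),.054)-ray_z("scene",s(600,204),z))*1000)
```

```text
[ 0.54532698 -0.04877344  0.05493767] 0.3882139146798522 [ 0.53821255 -0.04854108  0.06880768] 0.20852776223665614 gap 7.08874631919642
0.06 6.4819240679083165 17.6099360264089
0.064 6.787248996838891 12.21295753784052
```

About 7 mm more.

Call:
carry_out:
  targets: [255,-3,0,0,0,255,-3,1,0,0,255,-1,0,0,0,255,0,0,0,0,255,0,0,0,0,255,0,0,0,0]

```text
t: 11.5
eef_pos: [0.547, 0.0194, 0.1007]
tool_rot: [0.002, 0.749, 0.663, 0.003]
contact_force: [9.3, 0.6, 1.0]
gripper_width: 0.184
grasp_force: 68.7
```

Run:
```python
from station import bot, imaging
import cv2, numpy as np
o=bot.get_obs(); print(o["t"],o["eef_pos"],o["contact_force"],o["gripper_width"],o["grasp_force"])
A=imaging.read_camera("top")["frame"][:,:,::-1];B=imaging.read_camera("scene")["frame"][:,:,::-1]
b=cv2.resize(B[150:250,240:370],None,fx=3,fy=3)[:,:390]; z=np.hstack([cv2.resize(A[195:225,325:365],None,fx=10,fy=10,interpolation=0),b]); cv2.imwrite("pics/p6.png",z)
```

```text
11.5 [0.5470172  0.01941795 0.10066226] [9.26130721 0.64350453 1.01992134] 0.18403201989132362 68.74560713768005
```

View pics/p6.png

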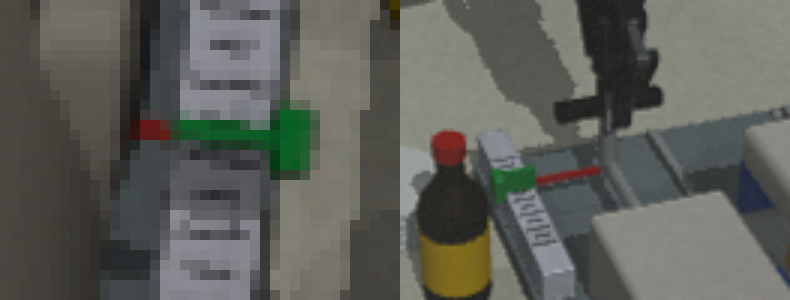

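The red pointer at (150,130) is now in line with the green blade at (180–270,130) in the top view, and the grip is firm. Handing in.

```bash
python3 -c "
from station import bot
print(bot.hand_in())"
```

```text
the job is handed in; nothing more can be done
None
```

I pushed the tray home (about 109 of 110 mm by camera), pulled the T-handle about 55 mm until its pointer lined up with the green mark, and handed the job in still gripping it at about 69 N; no verdict came back.

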